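Clear and present the grinding-ball tray

ROBOT

A 7-joint arm with a two-finger parallel gripper is mounted at the origin on a cart in front of the work surface, level with it; the furniture and walls round the work are solid. World frame = base frame: x ahead of the robot, y to its left, z up, the work surface at z = 0. Lengths are in m, angles in rad, forces in N, time in s.
With the tool pointing down it reaches from about 0.4 to 0.875 m from the base axis. Payload 19.3 kg.
Tool frame: the origin (TCP) lies midway between the tips of the shut fingers; the grasp point (between the pads) lies bot.pinch_z behind it (bot.pinch_z is the distance from the TCP to the grasp point, in m); z points along the fingers, y is the line along which they close (so a half turn about z gives the same grasp; the last joint's range is limited). The gripper opens to 85 mm and grips with 20 to 120 N. Pads are 22 mm wide; open, the fingers measure 114 mm over their backs; the gripper's body (76 mm by 85 mm) begins 54 mm behind the grasp point. The pads swing forward as they close: fully open they stand 13 mm farther back than shut.
Start: joints at [-1.336, 0.521, -0.036, 1.599, 0.021, 1.021, -0.113], TCP at [0.188, 0.596, 0.231] pointing down, gripper open.
Joint ranges: [-2.91, 2.91], [-0.3, 2.13], [-1.5, 1.42], [0.17, 2.43], [-1.26, 4.41], [0.16, 1.93], [-2.52, 2.52]. Speed limits (rad/s): [1.89, 1.89, 2.39, 2.39, 3.01, 3.01, 3.01].

INTERFACE

Orientations are given as [roll, pitch, yaw] about the fixed x, y, z axes, in that order (R = Rz(yaw) Ry(pitch) Rx(roll)).
In Python, from workcell import readout, grab_frame, camera_info, workorder, bot gives the robot as it stands. The module is installed in compiled form; this text tells all that it offers.
- The arm moves only by the tool drive_tool, never from a script. Its argument "targets" is a list of rows, each an object of numbers: "dx", "dy", "dz": the shift along the tool's x, y, z as a fraction of full scale; "yaw": the turn about the tool's z as a fraction of full scale; "fingers": the closure, from 0 (fully open) to 1 (shut). In form: [{"dx": .., "dy": .., "dz": .., "yaw": .., "fingers": ..}, ...]. A call has 1 to 20 rows; each row shifts and turns the commanded pose from where the row before left it, along the tool's axes as they then stand; what a row does not reach is not made up. Full scale, the value 1, is 0.1 m for a shift and 90 degrees for a turn. A row lasts 1/10 s, in which the tool goes at most 50 mm and 8.59 degrees, less where a joint would pass 70% of its speed; a pose out of reach is approached as far as the arm can. A call with a number of a shift or a turn outside -1 to 1 is refused whole. A call with a gripper value outside its range is refused whole. The fingers move at their own pace and stop on an object; "squeeze" is the grip in N (left out, the last holds). Time passes only in rows, so rows that do not move let the fingers close. It gives the time, the measured TCP pose, the force, the opening and the grip force at its end, in the units of the state.
- readout.observe(): the state, without advancing time (a new reading comes with each control period).
- grab_frame(name): name is "scene" or "top"; returns the picture (384x512x3 uint8, blue, green, red); there is no depth.
- camera_info(name): a dict with "fx", "fy", "cx", "cy" (pixels), "T" (4x4, takes a point from camera to world coordinates). Camera axes: x right, y up, looking along -z (the intrinsics and any distortion apply to the point x, -y, -z); pixel columns grow to the right and rows downward; lengths in m; the calibration is good to about 2 mm. A picture is of the moment at which its call begins. camera_info takes no time and is no camera call.
- workorder.job_done(): hands the job in; it is judged then, once.
The state is a dict: "clock": time; "qpos": joint angles; "qd": joint speeds; "joint_efforts": joint torques, N m; "position": TCP position; "tool_rot": TCP orientation; "force": force on the tool from outside, world axes, zero at the start; "moment": the same for the moment, N m; "grip_width": finger opening in m; "finger_force": force on a finger pad.
Only numpy, scipy, OpenCV 4.12 (cv2) and the standard library are available. Lean on these libraries where they do the work, as an engineer would, in place of code of your own. Each camera call takes 0.05 s, during which the arm holds its last target. There are 200 camera calls.

TASK

A blue dropper bottle has toppled against the grinding-ball tray: stand it upright in the empty middle well of the grey bottle block, between the red and the violet bottle, and let go of it. Then lift the ball tray by its black handle, keep it near level so that both balls stay in their pockets, and carry it over the middle of the dark blue register, where I can take a ball off with the forceps. Finish still holding the tray there, level and still, about 10 cm above the register; leave the other two bottles and the timer alone.

Things in the scene. Friction and masses are not known exactly. Their poses are not given: they have to be found in the camera images.
- blue_bottle: Loose dropper bottle, blue label, white tip, 90 g: round body 37 mm wide (straight for the lower 50 mm, shoulder to 70 mm), then a tip under 20 mm wide up to 98 mm. Origin: centre of its underside; z axis from foot to tip. At the start its foot edge is on the bench and its body leans in the tray's near notch, axis about 27 degrees above level, tip away from the robot over the tray.
- bottle_block: Fixed grey plastic block, 62 x 236 x 18 mm (x, y, z), with a row along its y axis of three round wells, 42 mm in diameter and 9 mm deep, 86 mm apart; the middle one is empty. Origin at the centre of its underside.
- middle_well (a point): Centre of the floor of the empty middle well of the bottle block, 9 mm above the bench.
- red_bottle: Loose dropper bottle with red label and tip, same size as the blue one (37 mm, 98 mm high), standing in an outer well of the block. Origin at the centre of its underside. Leave alone.
- violet_bottle: Loose dropper bottle with violet label and white tip, same size, standing in the other outer well. Origin at the centre of its underside. Leave alone.
- ball_tray: Loose dark grey metal tray, 0.36 kg: plate 180 x 90 mm (x, y), top face 26 mm above the bench on four feet, a thumb notch 24 mm wide in each end. Pull handle in the middle: black bar 60 mm long (x), 12 wide (y), 18 high on two posts, over the centre of mass. Round pockets 20 mm wide, 3 mm deep. Origin: under the plate's centre at the level of the feet's undersides, z up.
- tray_handle (a point): Centre of the black handle bar of the tray, 75 mm above the tray's origin; grip the bar across its 12 mm width, along the tray's y axis. 40 mm of free height lie between the plate and the bar.
- pocket_near (a point): Centre of the floor of the tray's pocket at x = -52, y = +26 mm, 23 mm above the tray's origin.
- pocket_far (a point): Centre of the floor of the tray's pocket at x = +52, y = -26 mm, 23 mm above the tray's origin.
- steel_ball_center (a point): Centre of the loose steel grinding ball, 25 mm in diameter, 62 g, resting in one of the two pockets (either); its centre is 12.5 mm above the pocket's floor. It would roll over the rim at a tilt of about 40 degrees.
- ceramic_ball_center (a point): Centre of the loose white ceramic grinding ball, 25 mm in diameter, 50 g, resting in the other pocket; its centre is 12.5 mm above the pocket's floor.
- register: Closed dark blue spiral-bound register book lying flat at the robot's left, fixed, 210 x 152 mm, 14 mm thick. Origin at the centre of its underside.
- forceps: Steel forceps, 138 x 21 x 9 mm, lying on the register, where they stay. Origin at the centre of their underside.
- timer: Loose cream-coloured bench timer with coloured buttons, 70 x 70 x 25 mm. Origin at the centre of its underside. Leave alone.

How it is judged:
On the way, in this order (a step that is already met when the one before it is completed fails the run):
1. the blue bottle stands upright in the middle well and has been let go (angle between blue_bottle's own z axis and vertical below 0.1 rad and horizontal distance between blue_bottle and middle_well below 0.008 m and height (world z) of blue_bottle below 0.013 m and contact force between the fingers and blue_bottle below 0.1 N and linear speed of blue_bottle below 0.02 m/s), for 0.3 s.
2. the tray is lifted clear of the bench in the gripper (height (world z) of ball_tray above 0.04 m and contact force between the fingers and ball_tray above 1 N), for 0.3 s.
At the end, for the whole second after the job is handed in: The gripper holds the tray still, within 0.1 rad of level, feet 6 to 15 cm above the register's cover, middle within 5 cm of the register's middle; both balls in their pockets; the blue bottle upright on the floor of the middle well (9 mm), red and violet bottles standing in theirs (horizontal distance between ball_tray and register below 0.05 m and height (world z) of ball_tray between 0.074 and 0.164 m and angle between each of ball_tray, blue_bottle, red_bottle, violet_bottle's own z axis and vertical below 0.1 rad and linear speed of ball_tray below 0.02 m/s and angular speed of ball_tray below 0.1 rad/s and contact force between the fingers and ball_tray above 1 N and contact force between ball_tray and register below 0.1 N and ((distance between steel_ball_center and pocket_near below 0.016 m and distance between ceramic_ball_center and pocket_far below 0.016 m) or (distance between steel_ball_center and pocket_far below 0.016 m and distance between ceramic_ball_center and pocket_near below 0.016 m)) and horizontal distance between blue_bottle and middle_well below 0.008 m and height (world z) of blue_bottle below 0.013 m); the arm keeps its last pose, push and grip.
It fails at once if a ball leaves its pocket ((distance between steel_ball_center and pocket_near above 0.022 m and distance between steel_ball_center and pocket_far above 0.022 m) or (distance between ceramic_ball_center and pocket_near above 0.022 m and distance between ceramic_ball_center and pocket_far above 0.022 m)).
It fails at once if the tray is tipped more than 0.35 rad (20 degrees) (angle between ball_tray's own z axis and vertical above 0.35 rad).
It fails at once if the red or violet bottle is tipped or taken out of its well (angle between any of red_bottle, violet_bottle's own z axis and vertical above 0.35 rad or distance of any of red_bottle, violet_bottle from where it was at the start of the episode above 0.015 m).
It fails at once if the timer is pushed away by more than 3 cm (distance of timer from where it was at the start of the episode above 0.03 m).
It also fails if it takes over 69 s, if anything falls off the work surface, if the arm or the gripper's body presses on something with over 40 N, if the wrist force passes 120 N, or if a joint passes its speed limit or range.

## Working session

There is one attempt and no reset: what is moved stays moved. The work goes in short steps, Python scripts to look and compute and a tool call to move; the robot and the scene stay as the last step left them, time stands still between calls to the robot, and variables do not carry over. Pictures are saved under pics/ and viewed, at most 10 in all, crops included, and the job is handed in when it is done.

Besides the shell and the picture viewer there is one more tool, called after ">>>" as name(argument=value, ...) on one line, values as JSON. drive_tool: Moves the arm, as the interface text tells. Shift numbers are shares of 0.1 m and turn numbers shares of 90 degrees, none past 1 either way. Its arguments: {"type":"object","properties":{"targets":{"type":"array","items":{"type":"object","properties":{"dx":{"type":"number","minimum":-1,"maximum":1},"dy":{"type":"number","minimum":-1,"maximum":1},"dz":{"type":"number","minimum":-1,"maximum":1},"yaw":{"type":"number","minimum":-1,"maximum":1},"fingers":{"type":"number"}}}},"squeeze":{"type":"number"}},"required":["targets"]}

```bash
mkdir -p pics; cat > h.py <<'E'
import numpy as np, cv2
from workcell import readout, grab_frame, camera_info, workorder, bot
def ray(name,u,v):
    c=camera_info(name);T=np.array(c["T"])
    d=np.array([(u-c["cx"])/c["fx"],-(v-c["cy"])/c["fy"],-1.])
    return T[:3,3],T[:3,:3]@d
def atz(name,u,v,z):
    o,d=ray(name,u,v); return o+d*(z-o[2])/d[2]
def tri(*obs):
    A=np.zeros((3,3));b=np.zeros(3)
    for n,u,v in obs:
        o,d=ray(n,u,v);d=d/np.linalg.norm(d);P=np.eye(3)-np.outer(d,d);A+=P;b+=P@o
    x=np.linalg.solve(A,b); 
    res=[np.linalg.norm((np.eye(3)-np.outer(d/np.linalg.norm(d),d/np.linalg.norm(d)))@(x-o)) for o,d in (ray(*q) for q in obs)]
    return x.round(4),np.round(res,4)
def proj(name,p):
    c=camera_info(name);T=np.linalg.inv(np.array(c["T"]));q=T[:3,:3]@np.array(p)+T[:3,3]
    return np.round([c["cx"]+c["fx"]*q[0]/-q[2],c["cy"]+c["fy"]*q[1]/q[2]],1)
E
python3 - <<'E'
from h import *
for n in("scene","top"):
    f=grab_frame(n);cv2.imwrite(f"pics/{n}0.png",cv2.resize(f,(800,600),interpolation=cv2.INTER_CUBIC))
    cv2.imwrite(f"raw_{n}.png",f)
    print(camera_info(n))
print(readout.observe(),bot.pinch_z)
E
```

```text
{'fx': 372.9926892157684, 'fy': 372.9926892157684, 'cx': 256.4929157459152, 'cy': 185.8897524888623, 'T': array([[ 0.81850712,  0.36383086, -0.44460454,  0.05896726],
       [-0.57443495,  0.5296254 , -0.62411651, -0.80123447],
       [ 0.00840101,  0.7662402 ,  0.64249933,  0.86046976],
       [ 0.        ,  0.        ,  0.        ,  1.        ]])}
{'fx': 435.469771382249, 'fy': 435.469771382249, 'cx': 250.93143615960415, 'cy': 185.39707236492674, 'T': array([[ 0.01140146,  0.98604227, -0.16610433,  0.3918034 ],
       [-0.99972527,  0.01464275,  0.01830204, -0.04355597],
       [ 0.02047881,  0.16585003,  0.98593833,  1.30296403],
       [ 0.        ,  0.        ,  0.        ,  1.        ]])}
{'clock': 0.1, 'qpos': array([-1.33622027,  0.52194138, -0.0363044 ,  1.59993922,  0.02115867,
        1.02109133, -0.11275855]), 'qd': array([ 0.00013801, -0.00276866, -0.00038334, -0.00306831, -0.0009534 ,
        0.00196849,  0.00055911]), 'joint_efforts': array([ 4.66551050e-03, -9.28484631e+01,  1.98434249e+00, -3.70534337e+01,
        1.79713347e-02,  5.25383715e-03, -8.29350711e-05]), 'position': array([0.18749484, 0.59590465, 0.23079587]), 'tool_rot': array([-3.14059756e+00,  4.53614044e-05,  2.83680529e+00]), 'force': array([0.41814794, 1.00824793, 0.13368547]), 'moment': array([-0.02952812, -0.02439882,  0.00838763]), 'finger_force': 0.0, 'grip_width': 0.08534059951057459} 0.0187
```

View pics/scene0.png

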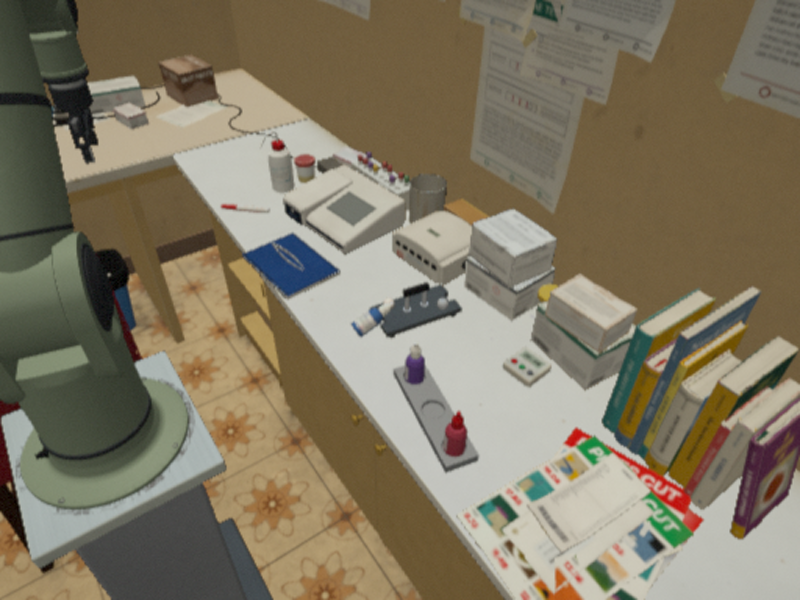

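View pics/top0.png

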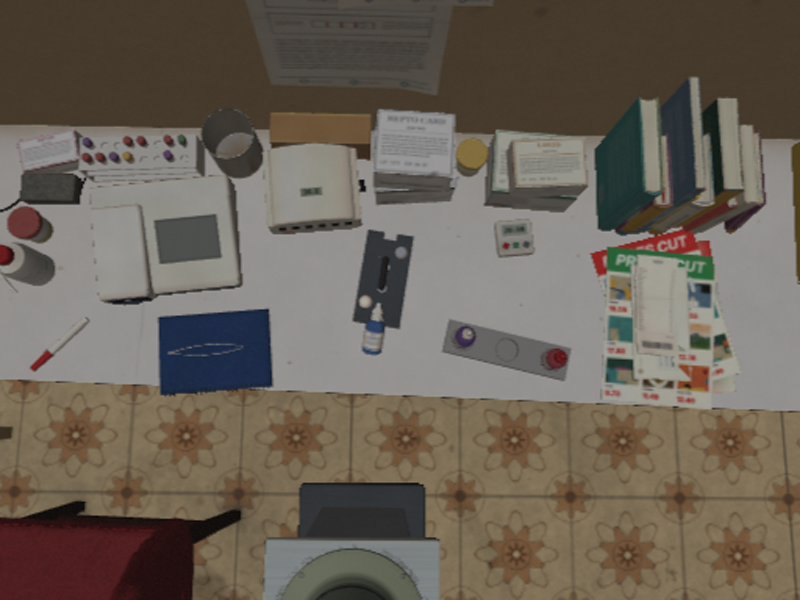

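The scene view shows the bottle leaning on the tray at about (370,318), the block at (435,415) and the register at (290,263). In the top view the tray is at (383,280), the block at (507,350), the timer at (515,238) and the register at (215,350). These are too coarse to measure from, so I'll zoom in.

```bash
python3 - <<'E'
from h import *
a=cv2.imread("raw_top.png")[140:250,215:375]   # 110x160 x5
b=cv2.imread("raw_scene.png")[175:305,220:310]
cv2.imwrite("pics/top_c.png",cv2.resize(a,None,fx=5,fy=5,interpolation=cv2.INTER_CUBIC))
b=cv2.imread("raw_scene.png")[170:305,215:315]
b=cv2.imread("raw_scene.png")[175:300,220:310]
c=cv2.imread("raw_scene.png")[172:292,150:310]
cv2.imwrite("pics/scene_c.png",cv2.resize(c,None,fx=5,fy=5,interpolation=cv2.INTER_CUBIC))
E
```

```text
(no output)
```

View pics/top_c.png

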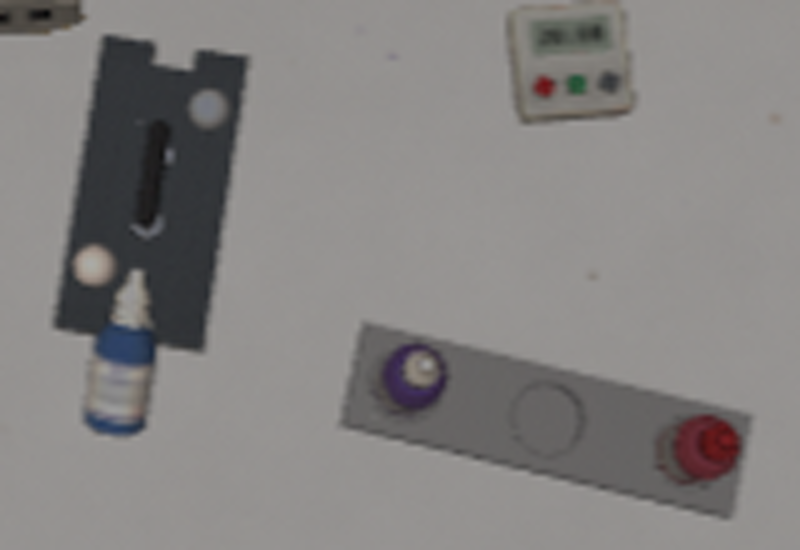

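View pics/scene_c.png

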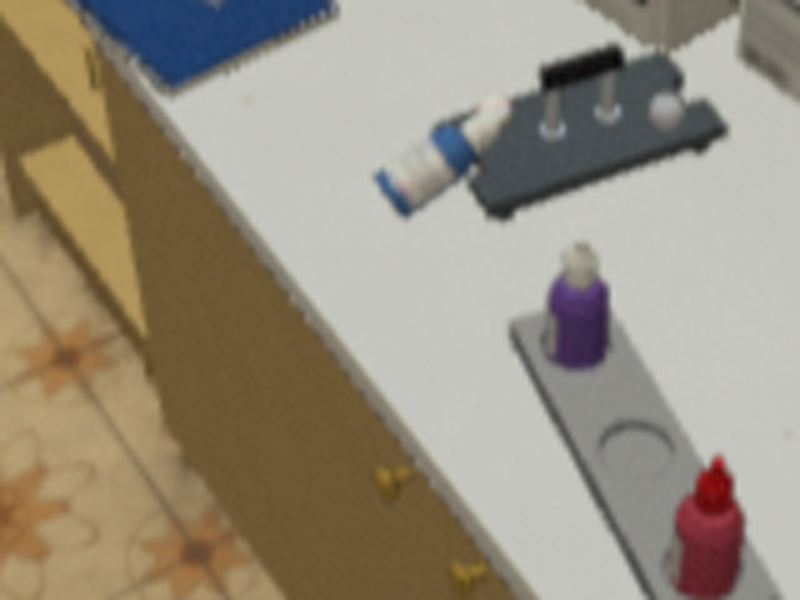

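Zoomed views: in the top crop the bottle foot is at about (116,428) and its tip at (137,271). The handle bar is at (153,173), the empty well at (547,419), the steel ball at (208,108) and the white ball at (94,265). In the scene crop the foot is at (392,197), the tip at (503,102), the handle at (581,66) and the well at (637,450).

```bash
cat >> h.py <<'E'
t=lambda U,V:("top",215+(U+.5)/5-.5,140+(V+.5)/5-.5)
s=lambda U,V:("scene",150+(U+.5)/5-.5,172+(V+.5)/5-.5)
w=lambda U,V:("top",(U+.5)/1.5625-.5,(V+.5)/1.5625-.5)
E
python3 - <<'E'
from h import *
print("well",tri(t(547,419),s(637,450)))
print("handle",tri(t(153,173),s(581,66)), "ends",tri(t(160,125),s(620,55)),tri(t(147,222),s(543,76)))
print("steel",tri(t(208,108),s(666,110)))
print("tip",tri(t(137,271),s(506,100)),"should",tri(t(128,325),s(462,138)),"foot",tri(t(116,427),s(392,197)))
print("violet tip",tri(t(424,366),s(580,250)),"red tip",tri(t(727,437),s(718,463)))
print("block",[atz(*t(*p),.018).round(4) for p in((362,322),(751,414),(732,518),(341,426))])
print("tray",[atz(*t(*p),.026).round(4) for p in((104,36),(249,57),(204,351),(54,328))])
print("reg",[atz(*w(*p),.014).round(4) for p in((158,317),(269,309),(272,386),(160,394))])
print("balls",atz(*t(208,108),.0355).round(4),atz(*t(94,265),.0355).round(4))
E
```

```text
well (array([ 0.4988, -0.2863,  0.0145]), array([0.0012, 0.0012]))
handle (array([ 0.6316, -0.0497,  0.0737]), array([0.0003, 0.0003])) ends (array([ 0.6605, -0.0535,  0.0721]), array([0.0007, 0.0007])) (array([ 0.6026, -0.0467,  0.0768]), array([0.0006, 0.0006]))
steel (array([ 0.6794, -0.0823,  0.0349]), array([0.0006, 0.0006]))
tip (array([ 0.5764, -0.0416,  0.0652]), array([0.001, 0.001])) should (array([ 0.5466, -0.0362,  0.0434]), array([0.0002, 0.0002])) foot (array([ 0.4918, -0.0311,  0.0153]), array([0.0024, 0.0024]))
violet tip (array([ 0.5196, -0.2021,  0.0938]), array([0.0003, 0.0003])) red tip (array([ 0.4825, -0.3695,  0.1017]), array([0.0007, 0.0007]))
block [array([ 0.5537, -0.1754,  0.018 ]), array([ 0.502 , -0.4065,  0.018 ]), array([ 0.4406, -0.3933,  0.018 ]), array([ 0.4917, -0.1629,  0.018 ])]
tray [array([ 0.7243, -0.0191,  0.026 ]), array([ 0.7127, -0.1067,  0.026 ]), array([ 0.5342, -0.0813,  0.026 ]), array([0.5466, 0.0073, 0.026 ])]
reg [array([0.5504, 0.3761, 0.014 ]), array([0.5687, 0.1672, 0.014 ]), array([0.4235, 0.1556, 0.014 ]), array([0.4063, 0.3626, 0.014 ])]
balls [ 0.6787 -0.082   0.0355] [ 0.5831 -0.0158  0.0355]
```

Every point agrees with its known height and spacing:
- **Block:** yaw -12.5°, middle well at (0.4985, -0.2855).
- **Tray:** yaw -8.2°, handle at (0.631, -0.050, 0.075).
- **Bottle:** about 98 mm long and about 28° above level.

First move: turn to a yaw of 172° and go above the bottle.

```bash
cat >> h.py <<'E'
def go(p,yaw_target=None):
    o=readout.observe();P=o["position"];y=o["tool_rot"][2]
    D=np.array(p)-P; 
    yt=y if yaw_target is None else np.deg2rad(yaw_target)
    turn=-(np.rad2deg(yt-y)+180)%360-180
    turn=-((np.rad2deg(yt-y)+180)%360-180)
    f=lambda y:np.array([D[0]*np.cos(y)+D[1]*np.sin(y),D[0]*np.sin(y)-D[1]*np.cos(y),-D[2]])/.1
    print("pos",P.round(4),"yaw",np.rad2deg(y).round(2),"t",o["clock"],"turn frac",(turn/90).round(4),"shift in target-yaw axes",f(yt).round(3),"now-axes",f(y).round(3),"F",o["force"].round(1),"w",round(o["grip_width"],4),"gf",round(o["finger_force"],1))
E
python3 -c "
from h import *
go([.521,-.035,.16],172)"
```

```text
pos [0.1875 0.5959 0.2308] yaw 162.54 t 0.1 turn frac -0.1051 shift in target-yaw axes [-4.181 -5.783  0.708] now-axes [-5.075 -5.017  0.708] F [0.4 1.  0.1] w 0.0853 gf 0.0
```

>>> drive_tool(targets=[{"yaw":-0.0525,"fingers":0},{"yaw":-0.0526},{"dx":-0.26,"dy":-0.36},{"dx":-0.26,"dy":-0.36},{"dx":-0.26,"dy":-0.36},{"dx":-0.26,"dy":-0.36},{"dx":-0.26,"dy":-0.36},{"dx":-0.26,"dy":-0.36},{"dx":-0.26,"dy":-0.36},{"dx":-0.26,"dy":-0.36},{"dx":-0.26,"dy":-0.36},{"dx":-0.26,"dy":-0.36},{"dx":-0.26,"dy":-0.36,"dz":0.1},{"dx":-0.26,"dy":-0.36,"dz":0.1},{"dx":-0.26,"dy":-0.36,"dz":0.1},{"dx":-0.26,"dy":-0.36,"dz":0.1},{"dx":-0.26,"dy":-0.36,"dz":0.1},{"dx":-0.26,"dy":-0.36,"dz":0.1},{"dz":0.1},{}], squeeze=20)

```text
invalid input
```

```bash
python3 -c "
from h import *
go([.521,-.035,.012],172)
f=grab_frame('top');cv2.imwrite('pics/a.png',cv2.resize(f[140:250,200:360],None,fx=5,fy=5,interpolation=cv2.INTER_CUBIC))
f=grab_frame('scene');print(readout.observe()['qpos'].round(2))"
```

```text
pos [0.1875 0.5959 0.2308] yaw 162.54 t 0.1 turn frac -0.1051 shift in target-yaw axes [-4.181 -5.783  2.188] now-axes [-5.075 -5.017  2.188] F [0.4 1.  0.1] w 0.0853 gf 0.0
[-1.34  0.52 -0.04  1.6   0.02  1.02 -0.11]
```

The call was refused. I'll try again with every field given in each row.

>>> drive_tool(targets=[{"dx":0,"dy":0,"dz":0,"yaw":-0.0525,"fingers":0},{"dx":0,"dy":0,"dz":0,"yaw":-0.0526,"fingers":0},{"dx":-0.26,"dy":-0.36,"dz":0,"yaw":0,"fingers":0},{"dx":-0.26,"dy":-0.36,"dz":0,"yaw":0,"fingers":0},{"dx":-0.26,"dy":-0.36,"dz":0,"yaw":0,"fingers":0},{"dx":-0.26,"dy":-0.36,"dz":0,"yaw":0,"fingers":0},{"dx":-0.26,"dy":-0.36,"dz":0,"yaw":0,"fingers":0},{"dx":-0.26,"dy":-0.36,"dz":0,"yaw":0,"fingers":0},{"dx":-0.26,"dy":-0.36,"dz":0,"yaw":0,"fingers":0},{"dx":-0.26,"dy":-0.36,"dz":0,"yaw":0,"fingers":0},{"dx":-0.26,"dy":-0.36,"dz":0,"yaw":0,"fingers":0},{"dx":-0.26,"dy":-0.36,"dz":0,"yaw":0,"fingers":0},{"dx":-0.26,"dy":-0.36,"dz":0.1,"yaw":0,"fingers":0},{"dx":-0.26,"dy":-0.36,"dz":0.1,"yaw":0,"fingers":0},{"dx":-0.26,"dy":-0.36,"dz":0.1,"yaw":0,"fingers":0},{"dx":-0.26,"dy":-0.36,"dz":0.1,"yaw":0,"fingers":0},{"dx":-0.26,"dy":-0.36,"dz":0.1,"yaw":0,"fingers":0},{"dx":-0.26,"dy":-0.36,"dz":0.1,"yaw":0,"fingers":0},{"dx":0,"dy":0,"dz":0.1,"yaw":0,"fingers":0},{"dx":0,"dy":0,"dz":0,"yaw":0,"fingers":0}], squeeze=20)

```text
clock: 2.2
position: [0.5186, -0.033, 0.16]
tool_rot: [-3.141, -0.002, 3.0]
force: [-0.7, 0.9, 1.1]
grip_width: 0.0855
finger_force: 0.0
```

```bash
python3 -c "
from h import *
go([.521,-.035,.012],172)
print(readout.observe()['qpos'].round(2))"
```

```text
pos [ 0.5186 -0.033   0.16  ] yaw 171.88 t 2.2 turn frac -0.0013 shift in target-yaw axes [-0.026 -0.017  1.48 ] now-axes [-0.026 -0.017  1.48 ] F [-0.7  0.9  1.1] w 0.0855 gf 0.0
[-0.16  0.46  0.15  1.95 -0.1   0.74  1.47]
```

>>> drive_tool(targets=[{"dx":-0.025,"dy":-0.017,"dz":0.35,"yaw":0,"fingers":0},{"dx":0,"dy":0,"dz":0.35,"yaw":0,"fingers":0},{"dx":0,"dy":0,"dz":0.3,"yaw":0,"fingers":0},{"dx":0,"dy":0,"dz":0.25,"yaw":0,"fingers":0},{"dx":0,"dy":0,"dz":0.15,"yaw":0,"fingers":0},{"dx":0,"dy":0,"dz":0.07,"yaw":0,"fingers":0},{"dx":0,"dy":0,"dz":0,"yaw":0,"fingers":0},{"dx":0,"dy":0,"dz":0,"yaw":0,"fingers":0}], squeeze=20)

```text
clock: 3.0
position: [0.5219, -0.0337, 0.0152]
tool_rot: [3.141, 0.001, 3.002]
force: [0.1, -0.6, 0.4]
grip_width: 0.0852
finger_force: 0.0
```

```bash
python3 -c "
from h import *
go([.521,-.035,.012],172)
f=grab_frame('top')[150:250,205:305];g=grab_frame('scene')[172:272,190:290]
cv2.imwrite('pics/b.png',cv2.resize(np.hstack([f,g]),None,fx=4,fy=4,interpolation=cv2.INTER_CUBIC))"
```

```text
pos [ 0.5219 -0.0337  0.0152] yaw 172.03 t 3.0 turn frac 0.0003 shift in target-yaw axes [ 0.007 -0.014  0.032] now-axes [ 0.007 -0.014  0.032] F [ 0.1 -0.6  0.4] w 0.0852 gf 0.0
```

View pics/b.png

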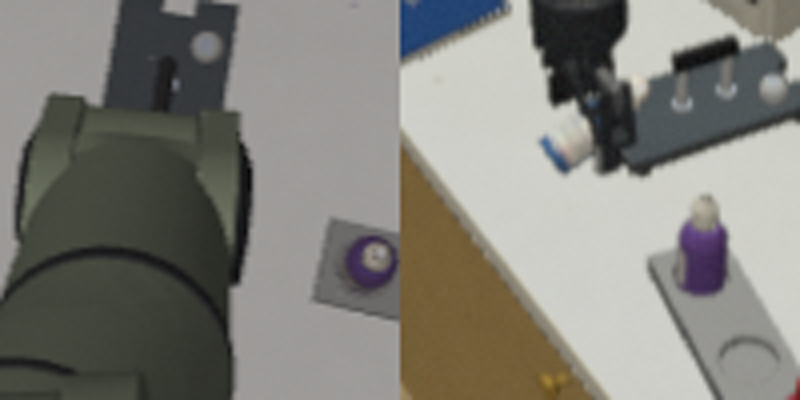

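The scene half shows the fingers straddling the bottle body at about (605,130), just clear of the tray. The arm hides that spot in the top half. Closing the fingers.

>>> drive_tool(targets=[{"dx":0,"dy":0,"dz":0,"yaw":0,"fingers":1},{"dx":0,"dy":0,"dz":0,"yaw":0,"fingers":1},{"dx":0,"dy":0,"dz":0,"yaw":0,"fingers":1},{"dx":0,"dy":0,"dz":0,"yaw":0,"fingers":1},{"dx":0,"dy":0,"dz":0,"yaw":0,"fingers":1},{"dx":0,"dy":0,"dz":0,"yaw":0,"fingers":1},{"dx":0,"dy":0,"dz":0,"yaw":0,"fingers":1},{"dx":0,"dy":0,"dz":0,"yaw":0,"fingers":1}], squeeze=25)

```text
clock: 3.9
position: [0.5216, -0.0343, 0.0144]
tool_rot: [-3.142, 0.0, 3.002]
force: [-0.4, -0.9, 4.4]
grip_width: 0.0355
finger_force: 26.4
```

>>> drive_tool(targets=[{"dx":0.03,"dy":0,"dz":-0.1,"yaw":0,"fingers":1},{"dx":0.03,"dy":0,"dz":-0.2,"yaw":0,"fingers":1},{"dx":0,"dy":0,"dz":-0.3,"yaw":0,"fingers":1},{"dx":0,"dy":0,"dz":-0.3,"yaw":0,"fingers":1},{"dx":0,"dy":0,"dz":-0.2,"yaw":0,"fingers":1},{"dx":0,"dy":0,"dz":0,"yaw":0,"fingers":1},{"dx":0,"dy":0,"dz":0,"yaw":0,"fingers":1}], squeeze=25)

```text
clock: 4.6
position: [0.5154, -0.0332, 0.1246]
tool_rot: [3.141, 0.0, 3.002]
force: [-0.2, -0.3, -0.8]
grip_width: 0.0351
finger_force: 26.1
```

```bash
python3 -c "
from h import *
go([.57,-.302,.12],167.5)
g=grab_frame('scene');cv2.imwrite('raw_s2.png',g)
g=cv2.resize(g[140:240,180:280],None,fx=6,fy=6,interpolation=cv2.INTER_CUBIC)
cv2.imwrite('pics/c.png',g)"
```

```text
pos [ 0.5154 -0.0332  0.1246] yaw 172.01 t 4.6 turn frac 0.0501 shift in target-yaw axes [-1.115 -2.506  0.046] now-axes [-0.915 -2.586  0.046] F [-0.2 -0.3 -0.8] w 0.0351 gf 26.1
```

View pics/c.png

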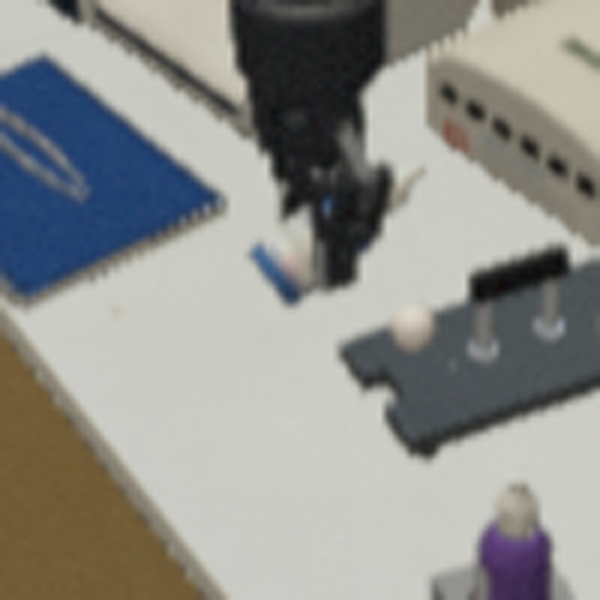

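The bottle is held at roughly its old tilt, with the foot at (275,276) and the tip at (422,171). I'll work out tilt and grip offset by intersecting those rays with the vertical plane through the TCP.

```bash
cat >> h.py <<'E'
def tilt(foot,tip):
    o=readout.observe();P=o["position"];y=o["tool_rot"][2];n=np.array([np.sin(y),-np.cos(y),0]);a=-np.array([np.cos(y),np.sin(y),0])
    r=[]
    for q in(foot,tip):
        c,d=ray(*q);X=c+d*(n@(P-c))/(n@d);r.append([a@(X-P),X[2]-P[2]])
    r=np.array(r)*1000;e=r[1]-r[0];L=np.hypot(*e);u=e/L
    g=np.array([0,18.7+2])
    print("foot,tip rel TCP mm",r.round(1),"len",L.round(1),"tilt",np.rad2deg(np.arctan2(e[1],e[0])).round(1),"s",((g-r[0])@u).round(1),"perp",((g-r[0])@np.array([-u[1],u[0]])).round(1))
E
python3 -c "
from h import *
f=lambda U,V:('scene',180+(U+.5)/6-.5,140+(V+.5)/6-.5)
tilt(f(275,276),f(422,171))"
```

```text
foot,tip rel TCP mm [[-24.2  -0.6]
 [ 60.   38.4]] len 92.8 tilt 24.9 s 30.9 perp 9.2
```

>>> drive_tool(targets=[{"dx":0,"dy":0,"dz":-0.25,"yaw":0.05,"fingers":1},{"dx":0,"dy":0,"dz":-0.25,"yaw":0,"fingers":1},{"dx":-0.12,"dy":-0.31,"dz":0,"yaw":0,"fingers":1},{"dx":-0.12,"dy":-0.31,"dz":0,"yaw":0,"fingers":1},{"dx":-0.12,"dy":-0.31,"dz":0,"yaw":0,"fingers":1},{"dx":-0.12,"dy":-0.31,"dz":0,"yaw":0,"fingers":1},{"dx":-0.12,"dy":-0.31,"dz":0,"yaw":0,"fingers":1},{"dx":-0.12,"dy":-0.31,"dz":0,"yaw":0,"fingers":1},{"dx":-0.13,"dy":-0.32,"dz":0,"yaw":0,"fingers":1},{"dx":-0.13,"dy":-0.32,"dz":0,"yaw":0,"fingers":1},{"dx":0,"dy":0,"dz":0,"yaw":0,"fingers":1},{"dx":0,"dy":0,"dz":0,"yaw":0,"fingers":1}], squeeze=25)

```text
clock: 5.85
position: [0.5563, -0.2989, 0.1728]
tool_rot: [3.141, -0.002, 2.922]
force: [1.1, 1.1, -1.0]
grip_width: 0.0356
finger_force: 26.1
```

```bash
cat >> h.py <<'E'
W=np.array([.4985,-.2855]);XB=np.array([.9763,-.2164]);YB=np.array([.2164,.9763])
def blk():
    p=readout.observe()["position"];d=(p[:2]-W)*1000;print("block frame mm x,y,z",(d@XB).round(1),(d@YB).round(1),(p[2]*1000).round(1))
E
python3 -c "
from h import *
go([.5571,-.2985,.032],167.5);blk()
print(readout.observe()['qpos'].round(2), [atz(*t(*p),.02).round(3) for p in ((520,122),(635,110))])
g=grab_frame('scene')
cv2.imwrite('raw_s3.png',g);print(proj('scene',readout.observe()['position']))"
```

```text
pos [ 0.5563 -0.2989  0.1728] yaw 167.42 t 5.85 turn frac -0.0009 shift in target-yaw axes [-0.007  0.006  1.408] now-axes [-0.007  0.006  1.408] F [ 1.1  1.1 -1. ] w 0.0356 gf 26.1
block frame mm x,y,z 59.3 -0.6 172.8
[ 0.27  0.61  0.2   1.64 -0.14  0.91  1.87] [array([ 0.677, -0.271,  0.02 ]), array([ 0.685, -0.341,  0.02 ])]
[299.4 216.1]
```

>>> drive_tool(targets=[{"dx":0,"dy":0,"dz":0.35,"yaw":0,"fingers":1},{"dx":0,"dy":0,"dz":0.35,"yaw":0,"fingers":1},{"dx":0,"dy":0,"dz":0.35,"yaw":0,"fingers":1},{"dx":0,"dy":0,"dz":0.25,"yaw":0,"fingers":1},{"dx":0,"dy":0,"dz":0.12,"yaw":0,"fingers":1},{"dx":0,"dy":0,"dz":0,"yaw":0,"fingers":1},{"dx":0.03,"dy":0,"dz":0,"yaw":0,"fingers":1},{"dx":0.03,"dy":0,"dz":0,"yaw":0,"fingers":1},{"dx":0.035,"dy":0,"dz":-0.02,"yaw":0,"fingers":1},{"dx":0.035,"dy":0,"dz":-0.02,"yaw":0,"fingers":1},{"dx":0,"dy":0,"dz":0,"yaw":0,"fingers":1}], squeeze=25)

```text
clock: 7.0
position: [0.5442, -0.296, 0.0372]
tool_rot: [-3.141, 0.001, 2.923]
force: [1.4, -0.4, -1.4]
grip_width: 0.0352
finger_force: 26.1
```

```bash
python3 -c "
from h import *
blk();o=readout.observe();print(o['force'].round(1),o['moment'].round(2))
g=grab_frame('scene');cv2.imwrite('raw_s4.png',g);print(proj('scene',o['position']))
cv2.imwrite('pics/d.png',cv2.resize(g[200:280,240:340],None,fx=6,fy=6,interpolation=cv2.INTER_CUBIC))"
```

```text
block frame mm x,y,z 46.9 -0.4 37.2
[ 1.4 -0.4 -1.4] [-0.04 -0.04  0.  ]
[291.7 251.6]
```

View pics/d.png

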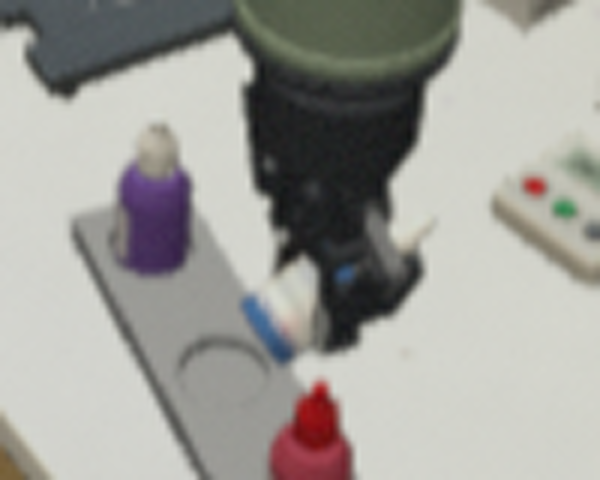

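The foot, at (267,328), rode just above the block's edge and isn't touching it (force about 1 N). I'll back off, go lower, then push and follow the arc.

>>> drive_tool(targets=[{"dx":-0.13,"dy":0.005,"dz":0,"yaw":0,"fingers":1},{"dx":0,"dy":0,"dz":0.09,"yaw":0,"fingers":1},{"dx":0,"dy":0,"dz":0,"yaw":0,"fingers":1},{"dx":0.03,"dy":0,"dz":0,"yaw":0,"fingers":1},{"dx":0.03,"dy":0,"dz":0,"yaw":0,"fingers":1},{"dx":0.03,"dy":0,"dz":-0.01,"yaw":0,"fingers":1},{"dx":0.03,"dy":0,"dz":-0.015,"yaw":0,"fingers":1},{"dx":0,"dy":0,"dz":0,"yaw":0,"fingers":1}], squeeze=25)

```text
clock: 7.85
position: [0.5468, -0.2961, 0.031]
tool_rot: [-3.141, 0.004, 2.923]
force: [7.4, -2.3, 3.6]
grip_width: 0.0357
finger_force: 26.3
```

```bash
python3 -c "
from h import *
blk();o=readout.observe();print(o['force'].round(1),o['moment'].round(2),o['grip_width'])"
```

```text
block frame mm x,y,z 49.5 0.1 31.0
[ 7.4 -2.3  3.6] [-0.48 -1.59  0.05] 0.03567981016923903
```

Contact made at about 8 N. Carrying on along the arc.

>>> drive_tool(targets=[{"dx":0.03,"dy":0,"dz":-0.018,"yaw":0,"fingers":1},{"dx":0.035,"dy":0,"dz":-0.015,"yaw":0,"fingers":1},{"dx":0.035,"dy":0,"dz":-0.012,"yaw":0,"fingers":1},{"dx":0.035,"dy":0,"dz":-0.008,"yaw":0,"fingers":1},{"dx":0.035,"dy":0,"dz":-0.003,"yaw":0,"fingers":1},{"dx":0.035,"dy":0,"dz":0.0,"yaw":0,"fingers":1},{"dx":0,"dy":0,"dz":0,"yaw":0,"fingers":1}], squeeze=25)

```text
clock: 8.55
position: [0.5261, -0.2917, 0.0368]
tool_rot: [-3.141, 0.003, 2.923]
force: [0.3, -0.6, 12.9]
grip_width: 0.0356
finger_force: 28.4
```

```bash
python3 -c "
from h import *
blk();o=readout.observe();print(o['force'].round(1),o['moment'].round(2),o['grip_width'])
g=grab_frame('scene')
cv2.imwrite('pics/e.png',cv2.resize(g[190:280,240:340],None,fx=6,fy=6,interpolation=cv2.INTER_CUBIC))"
```

```text
block frame mm x,y,z 28.3 -0.1 36.8
[ 0.3 -0.6 12.9] [-0.02 -0.25  0.01] 0.03561913091446132
```

View pics/e.png

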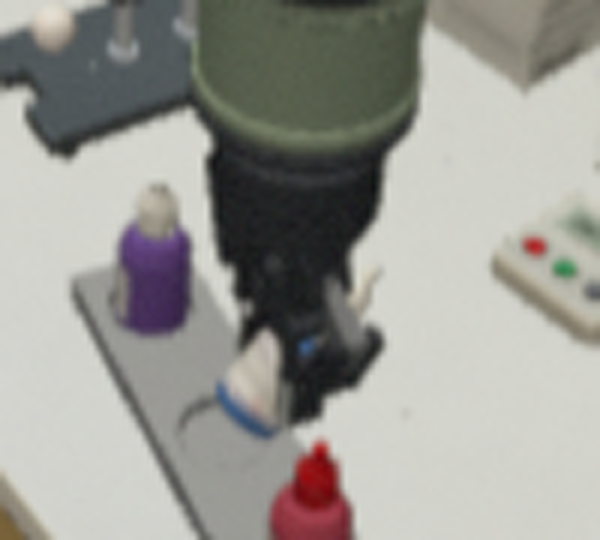

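The bottle has turned and is steeper now, with the foot at about (247,407) and the tip at (372,272).

```bash
python3 -c "
from h import *
f=lambda U,V:('scene',240+(U+.5)/6-.5,190+(V+.5)/6-.5)
tilt(f(247,410),f(374,270))"
```

```text
foot,tip rel TCP mm [[-14.9 -12.4]
 [ 45.8  59.8]] len 94.3 tilt 50.0 s 34.9 perp 9.9
```

>>> drive_tool(targets=[{"dx":0,"dy":0,"dz":-0.1,"yaw":0,"fingers":1},{"dx":-0.1,"dy":0,"dz":0,"yaw":0,"fingers":1},{"dx":-0.1,"dy":0,"dz":0,"yaw":0,"fingers":1},{"dx":0,"dy":0,"dz":0.06,"yaw":0,"fingers":1},{"dx":0,"dy":0,"dz":0.07,"yaw":0,"fingers":1},{"dx":0,"dy":0,"dz":0,"yaw":0,"fingers":1},{"dx":0.03,"dy":0,"dz":0,"yaw":0,"fingers":1},{"dx":0.03,"dy":0,"dz":0,"yaw":0,"fingers":1},{"dx":0,"dy":0,"dz":0,"yaw":0,"fingers":1}], squeeze=25)

```text
clock: 9.5
position: [0.5395, -0.2944, 0.033]
tool_rot: [-3.141, 0.002, 2.923]
force: [3.0, -0.3, 2.0]
grip_width: 0.0353
finger_force: 27.3
```

```bash
python3 -c "
from h import *
blk();o=readout.observe();print(o['force'].round(1),o['moment'].round(2),o['grip_width'])"
```

```text
block frame mm x,y,z 41.9 0.2 33.0
[ 3.  -0.3  2. ] [-0.15 -0.59  0.02] 0.03530691390345055
```

Contact again at about 3.5 N. Arcing on toward upright.

>>> drive_tool(targets=[{"dx":0.03,"dy":0,"dz":-0.01,"yaw":0,"fingers":1},{"dx":0.03,"dy":0,"dz":-0.01,"yaw":0,"fingers":1},{"dx":0.03,"dy":0,"dz":-0.003,"yaw":0,"fingers":1},{"dx":0.03,"dy":0,"dz":0,"yaw":0,"fingers":1},{"dx":0.03,"dy":0,"dz":0.005,"yaw":0,"fingers":1},{"dx":0.03,"dy":0,"dz":0.006,"yaw":0,"fingers":1},{"dx":0.03,"dy":0,"dz":0.01,"yaw":0,"fingers":1},{"dx":0,"dy":0,"dz":0,"yaw":0,"fingers":1}], squeeze=25)

```text
clock: 10.3
position: [0.5206, -0.2902, 0.0342]
tool_rot: [-3.141, 0.005, 2.923]
force: [5.6, -0.3, 14.0]
grip_width: 0.0357
finger_force: 30.3
```

```bash
python3 -c "
from h import *
blk();o=readout.observe();print(o['force'].round(1),o['moment'].round(2),o['grip_width'])
g=grab_frame('scene')
cv2.imwrite('pics/f.png',cv2.resize(g[190:280,240:340],None,fx=6,fy=6,interpolation=cv2.INTER_CUBIC))"
```

```text
block frame mm x,y,z 22.6 0.1 34.2
[ 5.6 -0.3 14. ] [-0.14 -1.54  0.  ] 0.03571669321283001
```

View pics/f.png

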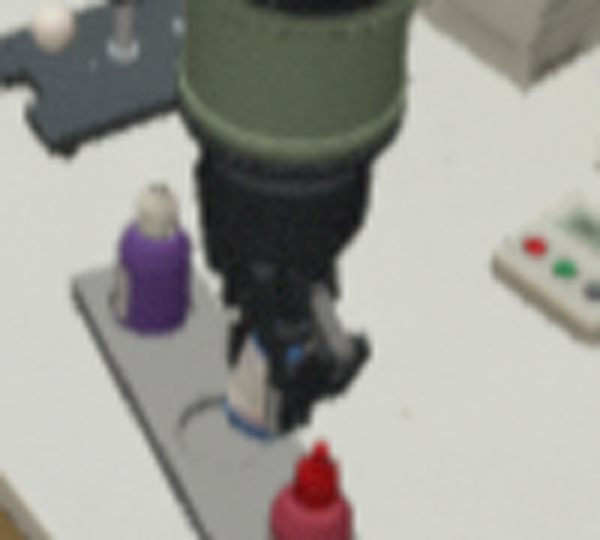

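The bottle now stands at roughly 75–80°, with the foot at (248,425), resting on the block beside the well. It's steep enough to right itself when pressed on the floor, so I'll lift it, move it over the well, lower it and draw it back onto its foot.

>>> drive_tool(targets=[{"dx":0,"dy":0,"dz":-0.1,"yaw":0,"fingers":1},{"dx":0.07,"dy":0,"dz":0,"yaw":0,"fingers":1},{"dx":0.07,"dy":0,"dz":0,"yaw":0,"fingers":1},{"dx":0,"dy":0,"dz":0.06,"yaw":0,"fingers":1},{"dx":0,"dy":0,"dz":0.06,"yaw":0,"fingers":1},{"dx":0,"dy":0,"dz":0.03,"yaw":0,"fingers":1},{"dx":0,"dy":0,"dz":0,"yaw":0,"fingers":1}], squeeze=25)

```text
clock: 11.05
position: [0.5048, -0.2864, 0.0268]
tool_rot: [3.141, -0.001, 2.923]
force: [-0.3, -0.4, -0.1]
grip_width: 0.0354
finger_force: 28.8
```

```bash
python3 -c "
from h import *
blk();o=readout.observe();print(o['force'].round(1),o['moment'].round(2),o['grip_width'])"
```

```text
block frame mm x,y,z 6.3 0.5 26.8
[-0.3 -0.4 -0.1] [ 0.02 -0.02 -0.01] 0.03541371983676294
```

>>> drive_tool(targets=[{"dx":0,"dy":0,"dz":0.02,"yaw":0,"fingers":1},{"dx":0.015,"dy":0,"dz":0.01,"yaw":0,"fingers":1},{"dx":0.015,"dy":0,"dz":0.01,"yaw":0,"fingers":1},{"dx":0.015,"dy":0,"dz":0.01,"yaw":0,"fingers":1},{"dx":0.01,"dy":0,"dz":0,"yaw":0,"fingers":1},{"dx":0,"dy":0,"dz":0,"yaw":0,"fingers":1}], squeeze=25)

```text
clock: 11.65
position: [0.5024, -0.2861, 0.0244]
tool_rot: [-3.141, 0.006, 2.924]
force: [6.3, 1.6, 18.9]
grip_width: 0.0355
finger_force: 32.1
```

```bash
python3 -c "
from h import *
blk();o=readout.observe();print(o['force'].round(1),o['moment'].round(2),o['grip_width'])
g=grab_frame('scene');cv2.imwrite('raw_s7.png',g)"
```

```text
block frame mm x,y,z 4.0 0.3 24.4
[ 6.3  1.6 18.9] [ 0.16 -1.43  0.05] 0.03551190407538346
```

It's pressed onto the floor at 19 N, and TCP z 24.4 mm fits an upright bottle in the well. I'll ease off, open, let it settle and rise.

>>> drive_tool(targets=[{"dx":0.0,"dy":0,"dz":-0.012,"yaw":0,"fingers":1},{"dx":0,"dy":0,"dz":0,"yaw":0,"fingers":0.4},{"dx":0,"dy":0,"dz":0,"yaw":0,"fingers":0.2},{"dx":0,"dy":0,"dz":0,"yaw":0,"fingers":0.1},{"dx":0,"dy":0,"dz":0,"yaw":0,"fingers":0},{"dx":0,"dy":0,"dz":0,"yaw":0,"fingers":0},{"dx":0,"dy":0,"dz":0,"yaw":0,"fingers":0},{"dx":0,"dy":0,"dz":0,"yaw":0,"fingers":0},{"dx":0,"dy":0,"dz":0,"yaw":0,"fingers":0},{"dx":0,"dy":0,"dz":0,"yaw":0,"fingers":0}], squeeze=20)

```text
clock: 12.7
position: [0.4997, -0.2854, 0.0238]
tool_rot: [-3.142, 0.0, 2.923]
force: [0.6, 0.3, -0.1]
grip_width: 0.0852
finger_force: 0.0
```

>>> drive_tool(targets=[{"dx":0,"dy":0,"dz":-0.1,"yaw":0,"fingers":0},{"dx":0,"dy":0,"dz":-0.2,"yaw":0,"fingers":0},{"dx":0,"dy":0,"dz":-0.3,"yaw":0,"fingers":0},{"dx":0,"dy":0,"dz":-0.3,"yaw":0,"fingers":0},{"dx":0,"dy":0,"dz":-0.3,"yaw":0,"fingers":0},{"dx":0,"dy":0,"dz":-0.3,"yaw":0,"fingers":0},{"dx":0,"dy":0,"dz":0,"yaw":0,"fingers":0}], squeeze=20)

```text
clock: 13.4
position: [0.5011, -0.2863, 0.1782]
tool_rot: [-3.14, 0.006, 2.923]
force: [0.1, 0.1, -1.0]
grip_width: 0.0855
finger_force: 0.0
```

```bash
python3 -c "
from h import *
go([.631,-.05,.155],171.8)
g=grab_frame('scene');cv2.imwrite('raw_s8.png',g)
cv2.imwrite('pics/g.png',cv2.resize(g[190:290,220:340],None,fx=6,fy=6,interpolation=cv2.INTER_CUBIC))
for z in(.009,.107):print(proj('scene',[*W,z]))"
```

```text
pos [ 0.5011 -0.2863  0.1782] yaw 167.47 t 13.4 turn frac -0.0481 shift in target-yaw axes [-0.949  2.524  0.232] now-axes [-0.756  2.589  0.232] F [ 0.1  0.1 -1. ] w 0.0855 gf 0.0
[276.2 262.8]
[277.8 239.6]
```

View pics/g.png

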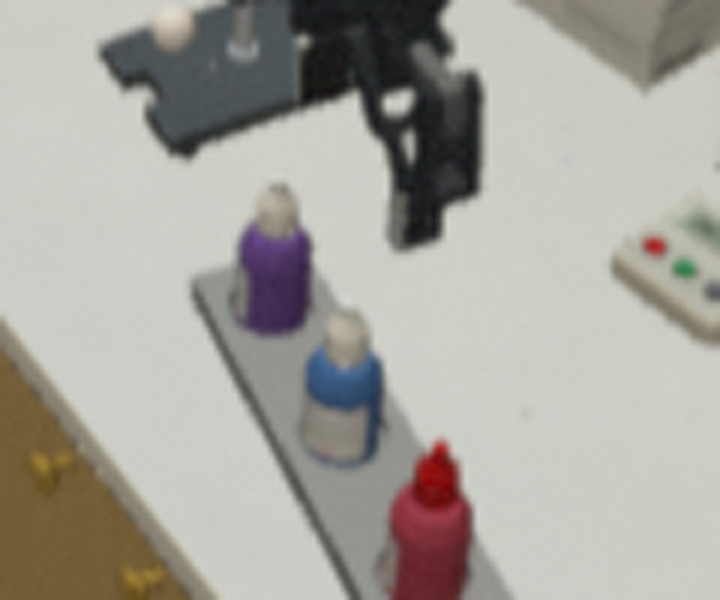

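The last picture shows the blue bottle upright and seated in the middle well: tip at (347,312), foot at (345,463), parallel to its neighbours. Before gripping the handle I'll check numerically that the tray hasn't moved.

```bash
python3 -c "
from h import *
def m(a,b,x0,y0,x1,y1):
    up=lambda i:cv2.resize(i,None,fx=5,fy=5,interpolation=cv2.INTER_CUBIC)
    T=up(a[y0:y1,x0:x1]);I=up(b[y0-6:y1+6,x0-6:x1+6]);r=cv2.matchTemplate(I,T,cv2.TM_CCOEFF_NORMED)
    _,v,_,l=cv2.minMaxLoc(r);return round(v,3),np.array(l)/5-6
a=cv2.imread('raw_top.png');b=grab_frame('top');s0=cv2.imread('raw_scene.png');s2=cv2.imread('raw_s2.png')
print('top upper half',m(a,b,232,144,268,176),'white ball side',m(a,b,225,180,240,206),'scene',m(s0,s2,252,176,300,218))
print('violet/red tip pred',proj('scene',[*(W+.086*YB),.107]),proj('scene',[*(W-.086*YB),.107]))
go([.631,-.05,.155],171.8)"
```

```text
top upper half (0.997, array([0., 0.])) white ball side (0.937, array([0.4, 0.2])) scene (0.997, array([0. , 0.2]))
violet/red tip pred [265.  218.6] [292.2 263.4]
pos [ 0.4998 -0.2854  0.1747] yaw 167.5 t 13.5 turn frac -0.0478 shift in target-yaw axes [-0.962  2.517  0.197] now-axes [-0.771  2.582  0.197] F [0.1 0.2 1.1] w 0.0852 gf 0.0
```

>>> drive_tool(targets=[{"dx":0,"dy":0,"dz":0,"yaw":-0.048,"fingers":0},{"dx":-0.137,"dy":0.36,"dz":0,"yaw":0,"fingers":0},{"dx":-0.137,"dy":0.36,"dz":0,"yaw":0,"fingers":0},{"dx":-0.137,"dy":0.36,"dz":0,"yaw":0,"fingers":0},{"dx":-0.137,"dy":0.36,"dz":0,"yaw":0,"fingers":0},{"dx":-0.137,"dy":0.36,"dz":0,"yaw":0,"fingers":0},{"dx":-0.137,"dy":0.36,"dz":0,"yaw":0,"fingers":0},{"dx":-0.137,"dy":0.36,"dz":0,"yaw":0,"fingers":0},{"dx":0,"dy":0,"dz":0,"yaw":0,"fingers":0},{"dx":0,"dy":0,"dz":0,"yaw":0,"fingers":0},{"dx":0,"dy":0,"dz":0,"yaw":0,"fingers":0}], squeeze=60)

```text
clock: 14.6
position: [0.6297, -0.0507, 0.1732]
tool_rot: [-3.141, -0.001, 2.998]
force: [-0.5, 0.3, 0.5]
grip_width: 0.0855
finger_force: 0.0
```

```bash
python3 -c "
from h import *
go([.631,-.05,.056],171.8)"
```

```text
pos [ 0.6297 -0.0507  0.1732] yaw 171.75 t 14.6 turn frac -0.0006 shift in target-yaw axes [-0.012  0.009  1.172] now-axes [-0.012  0.009  1.172] F [-0.5  0.3  0.5] w 0.0855 gf 0.0
```

>>> drive_tool(targets=[{"dx":-0.01,"dy":0.009,"dz":0.3,"yaw":0,"fingers":0},{"dx":0,"dy":0,"dz":0.3,"yaw":0,"fingers":0},{"dx":0,"dy":0,"dz":0.25,"yaw":0,"fingers":0},{"dx":0,"dy":0,"dz":0.2,"yaw":0,"fingers":0},{"dx":0,"dy":0,"dz":0.12,"yaw":0,"fingers":0},{"dx":0,"dy":0,"dz":0,"yaw":0,"fingers":0},{"dx":0,"dy":0,"dz":0,"yaw":0,"fingers":0.5},{"dx":0,"dy":0,"dz":0,"yaw":0,"fingers":0.65},{"dx":0,"dy":0,"dz":0,"yaw":0,"fingers":0.75},{"dx":0,"dy":0,"dz":0,"yaw":0,"fingers":0.8},{"dx":0,"dy":0,"dz":0,"yaw":0,"fingers":0.85},{"dx":0,"dy":0,"dz":0,"yaw":0,"fingers":0.9},{"dx":0,"dy":0,"dz":0,"yaw":0,"fingers":1},{"dx":0,"dy":0,"dz":0,"yaw":0,"fingers":1},{"dx":0,"dy":0,"dz":0,"yaw":0,"fingers":1},{"dx":0,"dy":0,"dz":0,"yaw":0,"fingers":1}], squeeze=60)

```text
clock: 16.2
position: [0.6318, -0.0488, 0.0571]
tool_rot: [3.141, 0.001, 2.999]
force: [-0.1, 1.3, 6.7]
grip_width: 0.0109
finger_force: 58.9
```

The bar is gripped at 11 mm with 59 N. Lifting gently.

>>> drive_tool(targets=[{"dx":0,"dy":0,"dz":-0.01,"yaw":0,"fingers":1},{"dx":0,"dy":0,"dz":-0.03,"yaw":0,"fingers":1},{"dx":0,"dy":0,"dz":-0.06,"yaw":0,"fingers":1},{"dx":0,"dy":0,"dz":-0.08,"yaw":0,"fingers":1},{"dx":0,"dy":0,"dz":-0.1,"yaw":0,"fingers":1},{"dx":0,"dy":0,"dz":-0.1,"yaw":0,"fingers":1},{"dx":0,"dy":0,"dz":-0.1,"yaw":0,"fingers":1},{"dx":0,"dy":0,"dz":-0.1,"yaw":0,"fingers":1},{"dx":0,"dy":0,"dz":-0.1,"yaw":0,"fingers":1},{"dx":0,"dy":0,"dz":-0.08,"yaw":0,"fingers":1},{"dx":0,"dy":0,"dz":-0.06,"yaw":0,"fingers":1},{"dx":0,"dy":0,"dz":-0.03,"yaw":0,"fingers":1},{"dx":0,"dy":0,"dz":0,"yaw":0,"fingers":1},{"dx":0,"dy":0,"dz":0,"yaw":0,"fingers":1},{"dx":0,"dy":0,"dz":0,"yaw":0,"fingers":1},{"dx":0,"dy":0,"dz":0,"yaw":0,"fingers":1}], squeeze=60)

```text
clock: 17.8
position: [0.6314, -0.0488, 0.1415]
tool_rot: [-3.141, -0.001, 2.999]
force: [-0.5, -0.3, -5.2]
grip_width: 0.0113
finger_force: 58.4
```

```bash
python3 -c "
from h import *
o=readout.observe();print(o['force'].round(1),o['moment'].round(2))
go([.488,.265,.17],171.8)
cv2.imwrite('raw_s9.png',grab_frame('scene'))"
```

```text
[-0.5 -0.3 -5.2] [-0.02 -0.   -0.01]
pos [ 0.6314 -0.0488  0.1415] yaw 171.82 t 17.8 turn frac 0.0002 shift in target-yaw axes [ 1.867  2.902 -0.285] now-axes [ 1.866  2.902 -0.285] F [-0.5 -0.3 -5.2] w 0.0113 gf 58.4
```

The tray is held: about 5 N of weight and almost no moment, so it hangs level. I'll back away from the white box, then swing left gently.

>>> drive_tool(targets=[{"dx":0.03,"dy":-0.004,"dz":-0.01,"yaw":0,"fingers":1},{"dx":0.06,"dy":-0.008,"dz":-0.02,"yaw":0,"fingers":1},{"dx":0.09,"dy":-0.012,"dz":-0.03,"yaw":0,"fingers":1},{"dx":0.11,"dy":-0.015,"dz":-0.03,"yaw":0,"fingers":1},{"dx":0.12,"dy":-0.017,"dz":-0.04,"yaw":0,"fingers":1},{"dx":0.12,"dy":-0.017,"dz":-0.04,"yaw":0,"fingers":1},{"dx":0.12,"dy":-0.017,"dz":-0.04,"yaw":0,"fingers":1},{"dx":0.11,"dy":-0.015,"dz":-0.03,"yaw":0,"fingers":1},{"dx":0.1,"dy":-0.014,"dz":-0.03,"yaw":0,"fingers":1},{"dx":0.07,"dy":-0.01,"dz":-0.02,"yaw":0,"fingers":1},{"dx":0.04,"dy":-0.006,"dz":-0.01,"yaw":0,"fingers":1},{"dx":0.02,"dy":0,"dz":0,"yaw":0,"fingers":1},{"dx":0,"dy":0,"dz":0,"yaw":0,"fingers":1}], squeeze=60)

```text
clock: 19.15
position: [0.5316, -0.0481, 0.1717]
tool_rot: [-3.142, -0.0, 2.999]
force: [-0.0, -0.3, -5.6]
grip_width: 0.0108
finger_force: 58.4
```

>>> drive_tool(targets=[{"dx":0.01,"dy":0.03,"dz":0,"yaw":0,"fingers":1},{"dx":0.02,"dy":0.06,"dz":0,"yaw":0,"fingers":1},{"dx":0.03,"dy":0.09,"dz":0,"yaw":0,"fingers":1},{"dx":0.04,"dy":0.12,"dz":0,"yaw":0,"fingers":1},{"dx":0.05,"dy":0.15,"dz":0,"yaw":0,"fingers":1},{"dx":0.06,"dy":0.18,"dz":0,"yaw":0,"fingers":1},{"dx":0.07,"dy":0.21,"dz":0,"yaw":0,"fingers":1},{"dx":0.07,"dy":0.21,"dz":0,"yaw":0,"fingers":1},{"dx":0.07,"dy":0.21,"dz":0,"yaw":0,"fingers":1},{"dx":0.07,"dy":0.21,"dz":0,"yaw":0,"fingers":1},{"dx":0.07,"dy":0.21,"dz":0,"yaw":0,"fingers":1},{"dx":0.07,"dy":0.21,"dz":0,"yaw":0,"fingers":1},{"dx":0.07,"dy":0.21,"dz":0,"yaw":0,"fingers":1},{"dx":0.07,"dy":0.21,"dz":0,"yaw":0,"fingers":1},{"dx":0.06,"dy":0.19,"dz":0,"yaw":0,"fingers":1},{"dx":0.05,"dy":0.16,"dz":0,"yaw":0,"fingers":1},{"dx":0.04,"dy":0.13,"dz":0,"yaw":0,"fingers":1},{"dx":0.03,"dy":0.1,"dz":0,"yaw":0,"fingers":1},{"dx":0.02,"dy":0.07,"dz":0,"yaw":0,"fingers":1},{"dx":0.01,"dy":0.04,"dz":0,"yaw":0,"fingers":1}], squeeze=60)

```text
clock: 21.15
position: [0.4772, 0.2633, 0.1717]
tool_rot: [-3.142, -0.0, 2.999]
force: [-0.1, 0.0, -5.6]
grip_width: 0.0108
finger_force: 58.5
```

```bash
python3 -c "
from h import *
o=readout.observe();print(o['force'].round(1),o['moment'].round(2))
go([.475,.265,.171],171.8)"
```

```text
[-0.1  0.  -5.6] [ 0.    0.04 -0.06]
pos [0.4772 0.2633 0.1717] yaw 171.83 t 21.15 turn frac 0.0003 shift in target-yaw axes [0.024 0.014 0.007] now-axes [0.024 0.014 0.007] F [-0.1  0.  -5.6] w 0.0108 gf 58.5
```

>>> drive_tool(targets=[{"dx":0,"dy":0,"dz":0,"yaw":0,"fingers":1},{"dx":0,"dy":0,"dz":0,"yaw":0,"fingers":1},{"dx":0,"dy":0,"dz":0,"yaw":0,"fingers":1},{"dx":0,"dy":0,"dz":0,"yaw":0,"fingers":1},{"dx":0,"dy":0,"dz":0,"yaw":0,"fingers":1},{"dx":0,"dy":0,"dz":0,"yaw":0,"fingers":1},{"dx":0,"dy":0,"dz":0,"yaw":0,"fingers":1},{"dx":0,"dy":0,"dz":0,"yaw":0,"fingers":1}], squeeze=60)

```text
clock: 21.95
position: [0.4774, 0.2628, 0.1718]
tool_rot: [3.142, 0.0, 2.999]
force: [-0.0, 0.3, -5.5]
grip_width: 0.0112
finger_force: 58.5
```

```bash
python3 -c "
from h import *
o=readout.observe();P=o['position'];y=o['tool_rot'][2]+np.pi
print(P.round(4),o['force'].round(1),o['moment'].round(2),np.abs(o['qd']).max().round(4))
R=np.array([[np.cos(y),-np.sin(y)],[np.sin(y),np.cos(y)]])
g={n:grab_frame(n) for n in('scene','top')}
for nm,l in(('near ball',(-.052,.026,.0355)),('far ball',(.052,-.026,.0355)),('plate',(-.052,-.026,.026)),('corner',(-.08,-.04,.026)),('corner2',(.08,-.035,.026))):
    X=[*(P[:2]+R@np.array(l[:2])),P[2]-.0563+l[2]]
    for n in g:
        u,v=np.round(proj(n,X)).astype(int);print(nm,n,(u,v),g[n][v-1:v+2,u-1:u+2].mean((0,1)).round())
b=cv2.imread('raw_s8.png');print('bottles diff',cv2.absdiff(g['scene'],b)[215:290,250:300].mean(), 'max',cv2.absdiff(g['scene'],b)[235:275,265:300].max())"
```

```text
[0.4774 0.2628 0.1718] [-0.   0.3 -5.5] [-0.03  0.04 -0.01] 0.0019
near ball scene (np.int64(161), np.int64(137)) [160. 173. 183.]
near ball top (np.int64(112), np.int64(242)) [67. 73. 76.]
far ball scene (np.int64(195), np.int64(137)) [140. 144. 144.]
far ball top (np.int64(139), np.int64(206)) [124. 120. 118.]
plate scene (np.int64(166), np.int64(146)) [83. 80. 74.]
plate top (np.int64(132), np.int64(246)) [57. 53. 51.]
corner scene (np.int64(159), np.int64(151)) [77. 75. 70.]
corner top (np.int64(136), np.int64(257)) [55. 52. 50.]
corner2 scene (np.int64(203), np.int64(138)) [87. 87. 81.]
corner2 top (np.int64(146), np.int64(197)) [56. 53. 50.]
bottles diff 12.798577777777778 max 30
```

Both balls show up where their pockets should be, and the plate corners match a level tray. The bottles haven't moved and the arm is still. Handing in.

```bash
python3 -c "
from workcell import workorder
print(workorder.job_done())"
```

```text
the job is handed in; nothing more can be done
None
```

The job is handed in: the blue bottle stands upright in the middle well, let go, and the gripper holds the ball tray level and still about 10 cm above the register, about 1 cm from its middle, with both balls in their pockets; the pass/fail result was not reported back.

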